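# Lock the airbrush regulator with its outer ring

### The job

Lock the pressure setting of the airbrush compressor: take only the wide outer ring of the regulator on its top, press it down against its spring, turn it clockwise (seen from above) while it is held down until it comes gently up against its end stop, then let it spring back up there so that it latches. The small pressure knob standing in the middle of the ring must stay exactly as it is set, do not force the ring, and leave the things standing around where they are.

Things in the scene. Friction and masses are not known exactly. Their poses are not given: they have to be found in the camera images.
- compressor: airbrush compressor: grey box 200 x 150 mm, top at 94 mm, fixed to the table; low carrying bar (top 123 mm high) 75 mm towards its +x, an airbrush in a holder along its -y side. Origin on the table under the box's middle; front (gauge, switch) towards its -x, z up. The regulator's vertical axis lies 30 mm towards -x from the origin; nothing near the ring is as high as its skirt
- ring_centre (a point): outer (lock) ring of the regulator, ribbed aluminium: a barrel 56 mm in diameter, 26 mm high, on a flat skirt 80 mm in diameter, 5 mm thick. This point is on the axis half-way up the barrel, 134 mm above the table when the ring is up; skirt's upper face 13 mm below it, ring's top 13 mm above it. Grip the barrel from above in any direction, fingertips on or just above the skirt
- ring_press (a joint): how far the ring is pressed down (m), 0 = up. The spring gives about 5 N at 0, 7.5 N at 4 mm; from 4 mm down the ring is free to turn, at 6 to 7 mm it meets its floor. Between its two ends it stays about 4 mm down if let go; it springs fully up only at the open end (start) and in the lock recess at the end stop. Over 22 N on the floor, beyond the spring, is forcing it
- ring_turn (a joint): angle of the ring (rad), grows clockwise seen from above; about 0 at the open end, where it starts. Friction about 0.06 N m. The end stop (springy: gives under 0.1 rad) lies somewhere from 0.9 to 1.45 rad, different each time and hidden: it is felt by the torque rising. The lock recess reaches from the stop back 0.06 rad. Over about 0.5 N m against the stop is forcing it
- ring: the same outer ring; its origin lies on the axis at the middle of its underside, 18 mm below ring_centre; z up
- knob (a joint): angle of the inner pressure knob (rad), clockwise seen from above; set anywhere, easily turned by a touch; must stay as it is
- knob_mark (a point): outer end of the white line on top of the inner pressure knob, 14 mm from the axis. The knob is plain black, 32 mm in diameter, 16 mm high, on the ring's axis: underside 2 mm above the ring's top (when up), top 165 mm above the table; it does not go down with the ring
- brush_cup: loose clear plastic cup with brushes in it, 84 mm across, brushes up to about 175 mm; origin under its middle. Leave alone
- paint_bottle: loose white paint bottle, 52 mm across, 130 mm high; origin under its middle. Leave alone
- medium_jar: loose small glass jar with a steel lid, 60 mm across, 60 mm high; origin under its middle. Leave alone

How it is judged:
By the outcome, as a careful person would: the job done as asked, in the order asked, and still so for the second after the job is handed in, with the robot touching nothing.
It also fails if it takes over 72 s, if anything falls off the work surface, if the arm or the gripper's body presses on something with over 40 N, if the wrist force passes 120 N, or if a joint passes its speed limit or range.

### The arm

A 7-joint arm with a two-finger parallel gripper is mounted at the origin on the work surface. World frame = base frame: x ahead of the robot, y to its left, z up, the work surface at z = 0. Lengths are in m, angles in degrees, forces in N, time in s.
With the tool pointing down it reaches from about 0.425 to 0.875 m from the base axis. Payload 4.7 kg.
Tool frame: the origin (TCP) lies between the finger pads; the fingertips stand 11 mm ahead of it and the grasp point (between the pads) lies 8 mm behind it (env.tcp_to_tips is the distance from the TCP to the fingertips, in m); z points along the fingers, y is the line along which they close (so a half turn about z gives the same grasp; the last joint's range is limited). The gripper opens to 87 mm and grips with 3 to 60 N. Pads are 19 mm wide; open, the fingers measure 117 mm over their backs; the gripper's body (75 mm by 190 mm) begins 51 mm behind the grasp point.
Start: joints at [-74.708, 18.392, -4.016, 83.108, 1.295, 78.541, -3.26], TCP at [0.163, 0.629, 0.234] pointing down, gripper open.
Joint ranges: [-163.93, 163.93], [-17.29, 119.83], [-79.2, 71.16], [3.27, 140.29], [-89.18, 269.18], [5.43, 117.66], [-154.24, 154.24]. Speed limits (degrees/s): [147.25, 147.25, 180, 180, 180, 180, 180].

### API

Orientations are given as [roll, pitch, yaw] about the fixed x, y, z axes, in that order (R = Rz(yaw) Ry(pitch) Rx(roll)).
In Python, from cell import env, viewer gives the robot as it stands.
- The arm moves only by the tool step_arm, never from a script. Its arguments are lists of equal length, an entry for each row: "delta_pos": the shift along the tool's x, y, z in units of 0.2 m (1.0 is 0.2 m), a list of three; "rot": the turn, a rotation vector about the tool's x, y, z in units of 1.5 rad (1.0 is 1.5 rad), a list of three; "gripper": the gripper command: -1 is shut, 1 is fully open, values between are in proportion. A call has 1 to 20 rows; each row is the pose to reach, as a shift and turn from the pose commanded when the call began, along the tool's axes at that moment; what a row does not reach only later rows make up. A row lasts 1/8 s, in which the tool goes at most 62.5 mm and 10.7 degrees, less where a joint would pass 70% of its speed; a pose out of reach is approached as far as the arm can. A call with a number of a shift or a turn outside -1 to 1 is refused whole. A call with a gripper value outside its range is refused whole. The fingers move at their own pace and stop on an object; "squeeze" is the grip in N (left out, the last holds). Time passes only in rows, so rows that repeat a pose let the fingers close. It gives the time, the measured TCP pose, the force, the opening and the grip force at its end, in the units of the state.
- env.get_obs(): the state, without advancing time (a new reading comes with each control period).
- viewer.read_camera(name): name is "scene" or "top" or "wrist"; returns a dict with "img" (420x560x3 uint8, red, green, blue), "fx", "fy", "cx", "cy" (pixels), "dist" ([k1, k2, p1, p2, k3] as OpenCV has them; the pictures are not rectified), "pose" (4x4, takes a point from camera to world coordinates). Camera axes: x right, y down, z forward; pixel columns grow to the right and rows downward; lengths in m; the calibration is good to about 2 mm. A picture is of the moment at which its call begins. There is no depth.
- env.sign_off(): hands the job in; it is judged then, once.
The state is a dict: "time_s": time; "qpos": joint angles; "joint_velocities": joint speeds; "effort": joint torques, N m; "tool_pos": TCP position; "tool_rot": TCP orientation; "force": force on the tool from outside, world axes, zero at the start; "wrist_torque": the same for the moment, N m; "grip_width": finger opening in m; "grasp_force": force on a finger pad.
Only numpy, scipy, OpenCV 4.12 (cv2) and the standard library are available. Lean on these libraries where they do the work, as an engineer would, in place of code of your own. Each camera call takes 0.05 s, during which the arm holds its last target. There are 200 camera calls.

## Working session

There is one attempt and no reset: what is moved stays moved. The work goes in short steps, Python scripts to look and compute and a tool call to move; the robot and the scene stay as the last step left them, time stands still between calls to the robot, and variables do not carry over. Pictures are saved under pics/ and viewed, at most 10 in all, crops included, and the job is handed in when it is done.

Besides the shell and the picture viewer there is one more tool, called after "Call:" by a JSON object that holds its "api" and its "payload", one argument or row to a line. step_arm: Moves the arm, as the interface text tells. Shifts and turns lie within -1 to 1; 1 stands for 0.2 m of shift or 1.5 rad of turn. Its arguments: {"type":"object","properties":{"delta_pos":{"type":"array"},"rot":{"type":"array"},"gripper":{"type":"array"},"squeeze":{"type":"number"}},"required":["delta_pos","rot","gripper"]}

```bash
ls; mkdir -p pics; python3 - <<'E'
from cell import env, viewer
import cv2,numpy as np
o=env.get_obs()
for k in o: print(k,np.round(o[k],4) if not isinstance(o[k],dict) else o[k])
ims=[]
for n in ["scene","top","wrist"]:
    c=viewer.read_camera(n); cv2.imwrite(f"pics/{n}0.png",c["img"][:,:,::-1]); print(n,c["fx"],c["cx"],c["cy"],c["dist"],np.round(c["pose"],3).tolist())
E
```

```text
pics
time_s 0.0
qpos [-74.7078  18.4399  -4.0146  83.174    1.2974  78.5403  -3.2594]
joint_velocities [ 0.039  -0.0693  0.0144 -0.0886  0.0186  0.0956 -0.0031]
effort [-2.00000e-04 -4.91290e+01 -4.04000e-01 -3.12521e+01 -6.40000e-02
  4.38000e-02  2.00000e-04]
tool_pos [0.1625 0.6288 0.2325]
tool_rot [-1.798911e+02  8.300000e-03  1.655176e+02]
force [1.0707 0.8342 0.0041]
wrist_torque [-0.0036  0.0075 -0.0098]
grasp_force 0.0
grip_width 0.0867
scene 468.6119162307545 276.33148938268846 209.31890113924192 [0.01509013 0.         0.         0.         0.        ] [[-0.064, 0.878, -0.475, 1.091], [0.998, 0.049, -0.043, 0.111], [-0.014, -0.477, -0.879, 0.965], [0.0, 0.0, 0.0, 1.0]]
top 502.22117081307937 286.165763629648 217.45538808786551 [0.03314936 0.         0.         0.         0.        ] [[-0.021, -0.983, 0.184, 0.4], [-1.0, 0.022, 0.003, 0.05], [-0.007, -0.184, -0.983, 1.327], [0.0, 0.0, 0.0, 1.0]]
wrist 313.96883426991695 278.460526037372 208.9931512775272 [-0.05971588  0.          0.          0.          0.        ] [[0.25, 0.933, 0.26, 0.091], [0.968, -0.24, -0.07, 0.648], [-0.003, 0.269, -0.963, 0.384], [0.0, 0.0, 0.0, 1.0]]
```

View pics/top0.png

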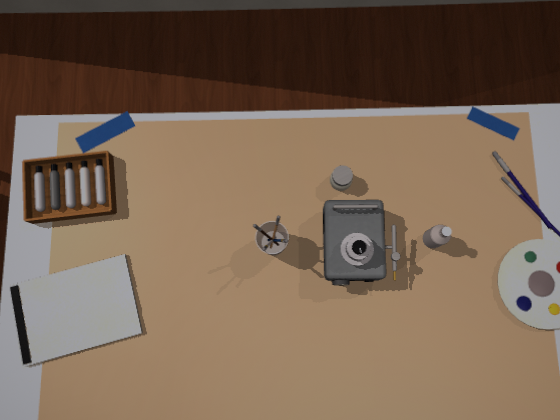

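View pics/scene0.png

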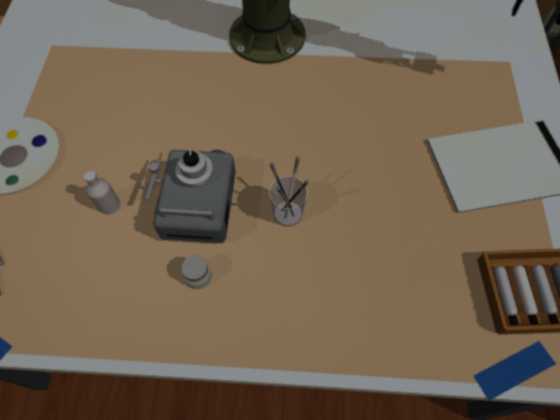

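The top picture shows the compressor at about (355,240), with its ring at (358,249) and black knob at (360,247). The cup is at (272,238), the jar at (342,178) and the bottle at (438,236). The scene view shows the knob at (190,157) and the ring at (194,167).

```bash
cat > h.py <<'E'
import cv2,numpy as np
from cell import env,viewer
def cam(n):
    c=viewer.read_camera(n); c["K"]=np.array([[c["fx"],0,c["cx"]],[0,c["fy"],c["cy"]],[0,0,1.]]); c["pose"]=np.array(c["pose"]); c["dist"]=np.array(c["dist"],float); return c
def plane(c,px,z):
    p=cv2.undistortPoints(np.array(px,float).reshape(-1,1,2),c["K"],c["dist"])[:,0]
    d=np.c_[p,np.ones(len(p))]@c["pose"][:3,:3].T; o=c["pose"][:3,3]
    return o+d*((z-o[2])/d[:,2])[:,None]
def pix(c,P):
    T=np.linalg.inv(c["pose"]); return cv2.projectPoints(np.array(P,float).reshape(-1,1,3),cv2.Rodrigues(T[:3,:3])[0],T[:3,3],c["K"],c["dist"])[0][:,0]
E
python3 - <<'E'
from h import *
tiles=[]
for n,(u,v) in {"top":(358,247),"scene":(193,163)}.items():
    c=cam(n); g=cv2.cvtColor(c["img"],cv2.COLOR_RGB2GRAY)
    r=25; cr=c["img"][v-r:v+r,u-r:u+r,::-1]; tiles.append(cv2.resize(cr,(400,400),interpolation=cv2.INTER_CUBIC))
    for nm,m,z in (("dark",g<40,.165),("bright",g>125,.12)):
        k,l,s,ce=cv2.connectedComponentsWithStats(m[v-r:v+r,u-r:u+r].astype(np.uint8))
        for i in range(1,k):
            if s[i,4]>25: print(n,nm,s[i],ce[i]+[u-r,v-r],plane(c,ce[i]+[u-r,v-r],z).round(4))
cv2.imwrite("pics/z.png",np.hstack(tiles))
E
```

```text
top dark [ 19  18  14  14 133] [358.57894737 246.4887218 ] [[ 0.5449 -0.114   0.165 ]]
top bright [  8  11  31  32 447] [352.79642058 246.92170022] [[ 0.5497 -0.1064  0.12  ]]
scene dark [ 15  14  16  14 161] [190.40372671 158.65217391] [[ 0.5504 -0.113   0.165 ]]
scene bright [12 24 23  9 79] [191.5443038  167.36708861] [[ 0.5424 -0.1197  0.12  ]]
scene bright [ 10  35  31  10 101] [193.99009901 178.61386139] [[ 0.5706 -0.1102  0.12  ]]
```

View pics/z.png

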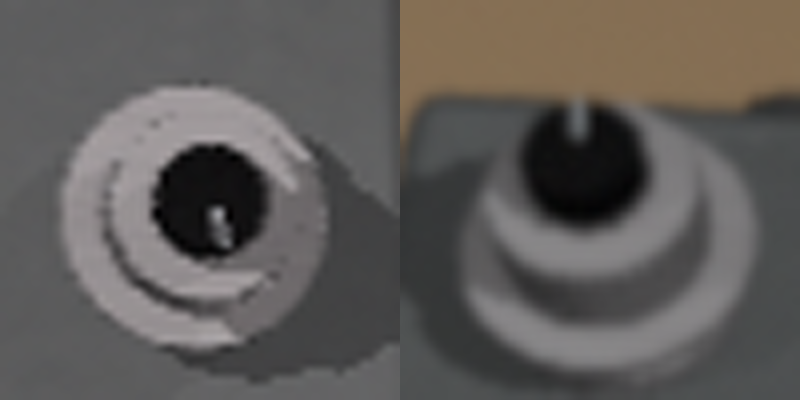

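```bash
python3 - <<'E'
from h import *
t=cam("top");s=cam("scene")
def tri(pt,ps):
    A=[];b=[]
    for c,p in((t,pt),(s,ps)):
        o=c["pose"][:3,3];d=plane(c,[p],0)[0]-o;d/=np.linalg.norm(d);P=np.eye(3)-np.outer(d,d);A.append(P);b.append(P@o)
    return np.linalg.lstsq(np.vstack(A),np.hstack(b),rcond=None)[0].round(4)
print("knob tri",tri((358.9,246.7),(190.7,157.8)))
print("knob top",plane(t,[(358.9,246.7)],.165),"scene",plane(s,[(190.7,157.8)],.165))
print("skirt top",plane(t,[(356.8,248.7)],.121), "w", plane(t,[(340,248.7),(373.5,248.7)],.121)[:,1])
print("line in top: ",plane(t,[(333+23/8*9.4,222+240/8)],.165), plane(t,[(333+228/8,222+245/8),(333+213/8,222+208/8)],.165))
E
```

```text
knob tri [ 0.5449 -0.1148  0.16  ]
knob top [[ 0.54437393 -0.11474437  0.165     ]] scene [[ 0.54820201 -0.11266517  0.165     ]]
skirt top [[ 0.54509848 -0.11569151  0.121     ]] w [-0.07526838 -0.15581973]
line in top:  [[ 0.53196126 -0.11675362  0.165     ]] [[ 0.53043595 -0.12009434  0.165     ]
 [ 0.54130268 -0.11627853  0.165     ]]
```

Call:
{"api": "step_arm", "payload": {
  "delta_pos": [
    [-0.25,0,-0.1],
    [-0.5,0,-0.2],
    [-0.75,0,-0.33],
    [-1,0,-0.33]
  ],
  "rot": [
    [0,0,0],
    [0,0,0],
    [0,0,0],
    [0,0,0]
  ],
  "gripper": [1,1,1,1]
}}

```text
time_s: 0.85
tool_pos: [0.3582, 0.5798, 0.3027]
tool_rot: [179.7, 0.1, 165.5]
force: [-0.4, 1.0, -0.1]
grip_width: 0.0869
grasp_force: 0.0
```

Call:
{"api": "step_arm", "payload": {
  "delta_pos": [
    [-0.2,-0.2,0],
    [-0.4,-0.4,0],
    [-0.6,-0.6,0],
    [-0.8,-0.8,0],
    [-1,-1,0]
  ],
  "rot": [
    [0,0,0],
    [0,0,0],
    [0,0,0],
    [0,0,0],
    [0,0,0]
  ],
  "gripper": [1,1,1,1,1]
}}

```text
time_s: 1.48
tool_pos: [0.5006, 0.334, 0.2998]
tool_rot: [180.0, 0.0, 165.5]
force: [0.5, 0.3, -0.4]
grip_width: 0.0872
grasp_force: 0.0
```

Call:
{"api": "step_arm", "payload": {
  "delta_pos": [
    [-0.16,-0.2,0],
    [-0.32,-0.4,0],
    [-0.48,-0.6,0],
    [-0.64,-0.8,0],
    [-0.78,-1,0],
    [-0.78,-1,0]
  ],
  "rot": [
    [0,0,0],
    [0,0,0],
    [0,0,0],
    [0,0,0],
    [0,0,0],
    [0,0,0]
  ],
  "gripper": [1,1,1,1,1,1]
}}

```text
time_s: 2.22
tool_pos: [0.6021, 0.0968, 0.2998]
tool_rot: [-179.9, 0.1, 165.0]
force: [0.4, 1.2, -0.1]
grip_width: 0.087
grasp_force: 0.0
```

```bash
python3 - <<'E'
from h import *
o=env.get_obs()
for k in("time_s","tool_pos","tool_rot","qpos","force"):print(k,np.round(o[k],4))
E
```

```text
time_s 2.225
tool_pos [0.6021 0.0968 0.2998]
tool_rot [-1.798707e+02  9.770000e-02  1.649999e+02]
qpos [-27.9767  12.2609  19.4686  84.0135  -3.9198  84.3833  66.4618]
force [ 0.4293  1.2195 -0.1138]
```

Call:
{"api": "step_arm", "payload": {
  "delta_pos": [
    [0,-0.2,0],
    [0,-0.4,0],
    [0,-0.6,0],
    [0,-0.8,0],
    [0,-1,0],
    [0,-1,0]
  ],
  "rot": [
    [0,0,0.1],
    [0,0,0.2],
    [0,0,0.3],
    [0,0,0.4],
    [0,0,0.49],
    [0,0,0.49]
  ],
  "gripper": [1,1,1,1,1,1]
}}

```text
time_s: 2.98
tool_pos: [0.5499, -0.094, 0.3002]
tool_rot: [180.0, 0.1, 123.1]
force: [0.7, 0.6, -0.1]
grip_width: 0.0869
grasp_force: 0.0
```

```bash
python3 - <<'E'
from h import *
c=cam("wrist");o=env.get_obs()
for k in("time_s","tool_pos","tool_rot","qpos","force","wrist_torque"):print(k,np.round(o[k],4))
cv2.imwrite("pics/w1.png",c["img"][:,:,::-1])
print(pix(c,[[.5455,-.115,.165],[.5455,-.115,.147],[.5455,-.115,.121]]))
E
```

```text
time_s 3.025
tool_pos [ 0.5506 -0.0911  0.2999]
tool_rot [ 1.799357e+02 -1.590000e-02  1.233321e+02]
qpos [-20.4095   5.6901  29.4896  91.5327  -2.8711  83.4817  42.6155]
force [-0.1195  1.1703 -1.0045]
wrist_torque [-0.0569 -0.0047 -0.0489]
[[263.12109259 218.22107124]
 [263.97534467 212.89735435]
 [265.05746656 206.15791366]]
```

View pics/w1.png

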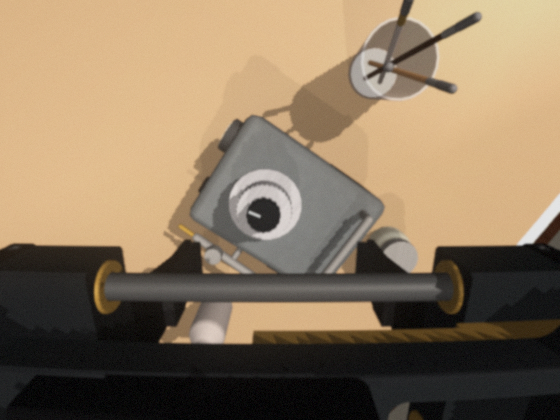

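Call:
{"api": "step_arm", "payload": {
  "delta_pos": [
    [0,0,0],
    [0,0,0],
    [0,0,0]
  ],
  "rot": [
    [0,0,0],
    [0,0,0],
    [0,0,0]
  ],
  "gripper": [1,1,1]
}}

```text
time_s: 3.4
tool_pos: [0.5511, -0.0896, 0.2994]
tool_rot: [-180.0, -0.0, 123.5]
force: [-0.7, 0.9, -0.6]
grip_width: 0.0871
grasp_force: 0.0
```

```bash
python3 - <<'E'
from h import *
c=cam("wrist");o=env.get_obs()
for k in("time_s","tool_pos","tool_rot","force","wrist_torque"):print(k,np.round(o[k],4))
print(c["pose"].round(4).tolist())
g=cv2.cvtColor(c["img"],cv2.COLOR_RGB2GRAY)
r=40;u0,v0=225,165;cr=g[v0:v0+2*r,u0:u0+2*r]
for nm,m,z in(("dark",cr<45,.165),("bright",cr>135,.121)):
    k,l,s,ce=cv2.connectedComponentsWithStats(m.astype(np.uint8))
    for i in range(1,k):
        if s[i,4]>100:
            q=np.argwhere(l==i)[:,::-1]+[u0,v0]; h=cv2.convexHull(q.astype(np.float32)); (x,y),ra=cv2.minEnclosingCircle(h); e=cv2.fitEllipse(h)
            print(nm,s[i],x,y,ra,e,plane(c,[(x,y),e[0]],z).round(4))
cv2.imwrite("pics/w2.png",cv2.resize(c["img"][v0:v0+2*r,u0:u0+2*r,::-1],(560,560),interpolation=cv2.INTER_CUBIC))
E
```

```text
time_s 3.45
tool_pos [ 0.5511 -0.0899  0.2994]
tool_rot [-1.799957e+02 -7.200000e-03  1.234811e+02]
force [ 0.468  -0.9314 -0.0544]
wrist_torque [-0.0102  0.0735  0.0005]
[[0.8337, 0.5321, 0.1477, 0.5099], [0.5522, -0.8026, -0.2257, -0.0277], [-0.0015, 0.2697, -0.9629, 0.4508], [0.0, 0.0, 0.0, 1.0]]
dark [ 20  38  30  31 500] 258.9444580078125 217.94444274902344 15.627896308898926 ((259.3035888671875, 217.97991943359375), (29.568897247314453, 30.882314682006836), 20.230388641357422) [[ 0.5431 -0.1123  0.165 ]
 [ 0.5434 -0.1122  0.165 ]]
bright [   1    6   74   74 3047] 263.50665283203125 205.79466247558594 38.36481857299805 ((263.1228332519531, 206.64633178710938), (71.48930358886719, 75.55441284179688), 112.07366180419922) [[ 0.5449 -0.111   0.121 ]
 [ 0.5451 -0.112   0.121 ]]
```

View pics/w2.png

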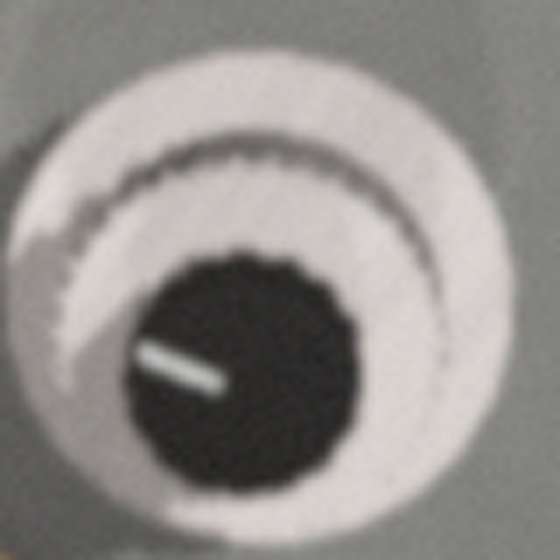

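The wrist crop shows the skirt centre near (262.5,207) and the knob centre near (259.5,218), with the white line pointing to its left. All the views agree on an axis at about (0.545, -0.1135).

Call:
{"api": "step_arm", "payload": {
  "delta_pos": [
    [-0.05,-0.05,0],
    [-0.082,-0.09,0],
    [-0.082,-0.09,0.15],
    [-0.082,-0.09,0.3],
    [-0.082,-0.09,0.45],
    [-0.082,-0.09,0.58],
    [-0.082,-0.09,0.66],
    [-0.082,-0.09,0.72],
    [-0.082,-0.09,0.77],
    [-0.082,-0.09,0.8],
    [-0.082,-0.09,0.8],
    [-0.082,-0.09,0.8]
  ],
  "rot": [
    [0,0,0],
    [0,0,0],
    [0,0,0],
    [0,0,0],
    [0,0,0],
    [0,0,0],
    [0,0,0],
    [0,0,0],
    [0,0,0],
    [0,0,0],
    [0,0,0],
    [0,0,0]
  ],
  "gripper": [1,1,1,1,1,1,1,1,1,1,1,1]
}}

```text
time_s: 4.95
tool_pos: [0.5453, -0.1143, 0.1401]
tool_rot: [180.0, 0.0, 123.4]
force: [0.4, 0.4, 0.5]
grip_width: 0.087
grasp_force: 0.0
```

```bash
python3 - <<'E'
from h import *
c=cam("wrist");o=env.get_obs();s=cam("scene")
for k in("time_s","tool_pos","tool_rot","force","wrist_torque"):print(k,np.round(o[k],4))
R=cv2.resize(s["img"][90:240,110:270,::-1],None,fx=2.5,fy=2.5)
cv2.imwrite("pics/w3.png",np.hstack([c["img"][130:330,80:480,::-1],R[:200*0+375][:200] if 0 else cv2.resize(s["img"][100:220,110:270,::-1],(266,200))]))
E
```

```text
time_s 5.0
tool_pos [ 0.5453 -0.1143  0.1401]
tool_rot [1.799493e+02 3.110000e-02 1.234061e+02]
force [-0.8842 -0.0778 -0.2655]
wrist_torque [-0.0946  0.0349  0.0003]
```

View pics/w3.png

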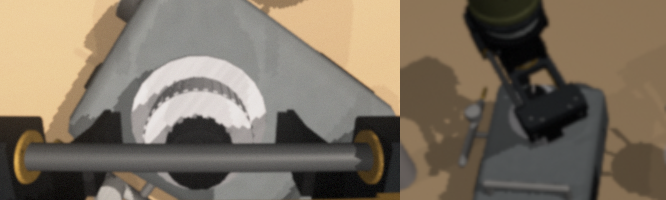

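The ring sits centred between the open fingers: the skirt is at x≈199 and the finger edges at about 122 and 285 in the crop. I'll lower to 2 mm above the skirt and close gently.

Call:
{"api": "step_arm", "payload": {
  "delta_pos": [
    [0,0,0.015],
    [0,0,0.03],
    [0,0,0.03],
    [0,0,0.03],
    [0,0,0.03],
    [0,0,0.03],
    [0,0,0.03],
    [0,0,0.03],
    [0,0,0.03],
    [0,0,0.03]
  ],
  "rot": [
    [0,0,0],
    [0,0,0],
    [0,0,0],
    [0,0,0],
    [0,0,0],
    [0,0,0],
    [0,0,0],
    [0,0,0],
    [0,0,0],
    [0,0,0]
  ],
  "gripper": [1,1,0.7,0.5,0.35,0.25,0.2,0.1,0.1,0.1],
  "squeeze": 12
}}

```text
time_s: 6.3
tool_pos: [0.5451, -0.1142, 0.1336]
tool_rot: [180.0, 0.0, 123.4]
force: [2.1, 0.0, -0.0]
grip_width: 0.056
grasp_force: 12.0
```

```bash
python3 - <<'E'
from h import *
o=env.get_obs()
for k in("time_s","tool_pos","tool_rot","force","wrist_torque","grip_width","grasp_force"):print(k,np.round(o[k],4))
E
```

```text
time_s 6.3
tool_pos [ 0.5451 -0.1142  0.1336]
tool_rot [1.799753e+02 8.600000e-03 1.234101e+02]
force [ 2.0618  0.0318 -0.0356]
wrist_torque [ 0.0466 -0.1839  0.0028]
grip_width 0.056
grasp_force 11.9999
```

Call:
{"api": "step_arm", "payload": {
  "delta_pos": [
    [0,0,0.005],
    [0,0,0.01],
    [0,0,0.015],
    [0,0,0.02],
    [0,0,0.025],
    [0,0,0.025],
    [0,0,0.025]
  ],
  "rot": [
    [0,0,0],
    [0,0,0],
    [0,0,0],
    [0,0,0],
    [0,0,0],
    [0,0,0],
    [0,0,0]
  ],
  "gripper": [0.1,0.1,0.1,0.1,0.1,0.1,0.1]
}}

```text
time_s: 7.18
tool_pos: [0.5451, -0.1142, 0.1292]
tool_rot: [180.0, 0.0, 123.4]
force: [-1.1, 0.5, 6.2]
grip_width: 0.0561
grasp_force: 12.0
```

```bash
python3 - <<'E'
from h import *
o=env.get_obs()
for k in("time_s","tool_pos","tool_rot","force","wrist_torque","grip_width","grasp_force"):print(k,np.round(o[k],4))
E
```

```text
time_s 7.175
tool_pos [ 0.5451 -0.1142  0.1292]
tool_rot [1.799619e+02 1.700000e-03 1.234085e+02]
force [-1.1215  0.4907  6.2333]
wrist_torque [ 0.1701  0.3212 -0.0171]
grip_width 0.0561
grasp_force 11.9999
```

Call:
{"api": "step_arm", "payload": {
  "delta_pos": [
    [0,0,0.004],
    [0,0,0.008],
    [0,0,0.008]
  ],
  "rot": [
    [0,0,0],
    [0,0,0],
    [0,0,0]
  ],
  "gripper": [0.1,0.1,0.1]
}}

```text
time_s: 7.55
tool_pos: [0.5451, -0.1141, 0.1277]
tool_rot: [180.0, -0.0, 123.4]
force: [-2.4, 1.4, 7.9]
grip_width: 0.0553
grasp_force: 12.0
```

Call:
{"api": "step_arm", "payload": {
  "delta_pos": [
    [0,0,0],
    [0,0,0]
  ],
  "rot": [
    [0,0,0],
    [0,0,0]
  ],
  "gripper": [0.1,0.1]
}}

```text
time_s: 7.8
tool_pos: [0.5451, -0.1142, 0.1277]
tool_rot: [180.0, -0.0, 123.4]
force: [-1.6, 1.4, 7.6]
grip_width: 0.0555
grasp_force: 12.0
```

Call:
{"api": "step_arm", "payload": {
  "delta_pos": [
    [0,0,0.004],
    [0,0,0.004],
    [0,0,0.004]
  ],
  "rot": [
    [0,0,0],
    [0,0,0],
    [0,0,0]
  ],
  "gripper": [0.1,0.1,0.1]
}}

```text
time_s: 8.18
tool_pos: [0.5451, -0.1141, 0.1272]
tool_rot: [179.9, -0.0, 123.4]
force: [-2.0, 1.7, 8.7]
grip_width: 0.0555
grasp_force: 12.0
```

```bash
python3 - <<'E'
from h import *
o=env.get_obs()
for k in("time_s","tool_pos","tool_rot","force","wrist_torque","grip_width","grasp_force","qpos"):print(k,np.round(o[k],4))
E
```

```text
time_s 8.175
tool_pos [ 0.5451 -0.1141  0.1272]
tool_rot [ 1.799500e+02 -7.800000e-03  1.234109e+02]
force [-1.9588  1.7259  8.6954]
wrist_torque [ 0.1779  0.6041 -0.0134]
grip_width 0.0555
grasp_force 11.9998
qpos [-17.4954  12.395   30.0134 105.1017  -6.8915  64.2567  48.3489]
```

Call:
{"api": "step_arm", "payload": {
  "delta_pos": [
    [0,0,0],
    [0,0,0],
    [0,0,0],
    [0,0,0],
    [0,0,0]
  ],
  "rot": [
    [0,0,0.03],
    [0,0,0.06],
    [0,0,0.09],
    [0,0,0.12],
    [0,0,0.12]
  ],
  "gripper": [0.1,0.1,0.1,0.1,0.1]
}}

```text
time_s: 8.8
tool_pos: [0.5452, -0.1141, 0.1272]
tool_rot: [179.9, -0.0, 113.1]
force: [-2.0, 0.9, 9.3]
grip_width: 0.0555
grasp_force: 12.0
```

```bash
cat > o.py <<'E'
from h import *
o=env.get_obs()
for k in("time_s","tool_pos","tool_rot","force","wrist_torque","grip_width","grasp_force"):print(k,np.round(o[k],4))
print("turned rad",np.radians(123.41-o["tool_rot"][2]))
E
python3 o.py
```

```text
time_s 8.8
tool_pos [ 0.5452 -0.1141  0.1272]
tool_rot [ 1.799446e+02 -1.370000e-02  1.130644e+02]
force [-1.9551  0.9146  9.3244]
wrist_torque [ 0.1889  0.5259 -0.078 ]
grip_width 0.0555
grasp_force 12.0002
turned rad 0.18056415126208572
```

Call:
{"api": "step_arm", "payload": {
  "delta_pos": [
    [0,0,0],
    [0,0,0],
    [0,0,0],
    [0,0,0],
    [0,0,0],
    [0,0,0],
    [0,0,0],
    [0,0,0],
    [0,0,0],
    [0,0,0]
  ],
  "rot": [
    [0,0,0.04],
    [0,0,0.08],
    [0,0,0.12],
    [0,0,0.16],
    [0,0,0.2],
    [0,0,0.24],
    [0,0,0.28],
    [0,0,0.32],
    [0,0,0.36],
    [0,0,0.36]
  ],
  "gripper": [0.1,0.1,0.1,0.1,0.1,0.1,0.1,0.1,0.1,0.1]
}}

```text
time_s: 10.05
tool_pos: [0.5455, -0.114, 0.1273]
tool_rot: [179.9, -0.0, 82.1]
force: [-0.3, 1.9, 8.1]
grip_width: 0.0556
grasp_force: 12.0
```

```bash
python3 o.py
```

```text
time_s 10.05
tool_pos [ 0.5455 -0.114   0.1273]
tool_rot [ 1.799236e+02 -4.590000e-02  8.212510e+01]
force [-0.3444  1.8584  8.1273]
wrist_torque [ 0.2094  0.4419 -0.0826]
grip_width 0.0556
grasp_force 12.0005
turned rad 0.7205568290336435
```

Call:
{"api": "step_arm", "payload": {
  "delta_pos": [
    [0,0,0],
    [0,0,0],
    [0,0,0],
    [0,0,0]
  ],
  "rot": [
    [0,0,0.03],
    [0,0,0.06],
    [0,0,0.1],
    [0,0,0.1]
  ],
  "gripper": [0.1,0.1,0.1,0.1]
}}

```text
time_s: 10.55
tool_pos: [0.5456, -0.1141, 0.1273]
tool_rot: [179.9, -0.1, 73.5]
force: [-1.8, 1.2, 9.6]
grip_width: 0.0559
grasp_force: 12.0
```

```bash
python3 o.py
```

```text
time_s 10.55
tool_pos [ 0.5456 -0.1141  0.1273]
tool_rot [ 1.799235e+02 -5.930000e-02  7.352350e+01]
force [-1.7704  1.2311  9.569 ]
wrist_torque [ 0.1904  0.415  -0.1031]
grip_width 0.0559
grasp_force 12.0005
turned rad 0.8706835622567569
```

Call:
{"api": "step_arm", "payload": {
  "delta_pos": [
    [0,0,0],
    [0,0,0],
    [0,0,0]
  ],
  "rot": [
    [0,0,0.015],
    [0,0,0.03],
    [0,0,0.03]
  ],
  "gripper": [0.1,0.1,0.1]
}}

```text
time_s: 10.92
tool_pos: [0.5456, -0.1141, 0.1273]
tool_rot: [179.9, -0.1, 71.0]
force: [-0.7, 0.5, 8.9]
grip_width: 0.0555
grasp_force: 12.0
```

```bash
python3 o.py
```

```text
time_s 10.925
tool_pos [ 0.5456 -0.1141  0.1273]
tool_rot [ 1.799227e+02 -6.160000e-02  7.097210e+01]
force [-0.7225  0.5069  8.9469]
wrist_torque [ 0.1845  0.414  -0.0932]
grip_width 0.0555
grasp_force 12.0003
turned rad 0.9152146012224892
```

Still only friction (about 0.08–0.09). Continuing in small steps.

Call:
{"api": "step_arm", "payload": {
  "delta_pos": [
    [0,0,0],
    [0,0,0],
    [0,0,0]
  ],
  "rot": [
    [0,0,0.015],
    [0,0,0.03],
    [0,0,0.03]
  ],
  "gripper": [0.1,0.1,0.1]
}}

```text
time_s: 11.3
tool_pos: [0.5456, -0.1141, 0.1273]
tool_rot: [179.9, -0.1, 68.4]
force: [-0.3, 1.5, 9.1]
grip_width: 0.0558
grasp_force: 12.0
```

```bash
python3 o.py | grep -E "torque|turned|pos"
```

```text
tool_pos [ 0.5456 -0.1141  0.1273]
wrist_torque [ 0.2055  0.3503 -0.0767]
turned rad 0.9602412131247613
```

Call:
{"api": "step_arm", "payload": {
  "delta_pos": [
    [0,0,0],
    [0,0,0],
    [0,0,0]
  ],
  "rot": [
    [0,0,0.015],
    [0,0,0.03],
    [0,0,0.03]
  ],
  "gripper": [0.1,0.1,0.1]
}}

```text
time_s: 11.68
tool_pos: [0.5457, -0.1141, 0.1273]
tool_rot: [179.9, -0.1, 65.8]
force: [-0.6, 1.6, 8.2]
grip_width: 0.0558
grasp_force: 12.0
```

```bash
python3 o.py | grep -E "torque|turned|pos"
```

```text
tool_pos [ 0.5457 -0.1141  0.1273]
wrist_torque [ 0.1843  0.393  -0.0393]
turned rad 1.00522438779372
```

Call:
{"api": "step_arm", "payload": {
  "delta_pos": [
    [0,0,0],
    [0,0,0],
    [0,0,0]
  ],
  "rot": [
    [0,0,0.015],
    [0,0,0.03],
    [0,0,0.03]
  ],
  "gripper": [0.1,0.1,0.1]
}}

```text
time_s: 12.05
tool_pos: [0.5457, -0.1141, 0.1273]
tool_rot: [179.9, -0.1, 63.2]
force: [-0.8, 0.4, 9.2]
grip_width: 0.0561
grasp_force: 12.0
```

```bash
python3 o.py | grep -E "torque|turned|pos"
```

```text
tool_pos [ 0.5457 -0.1141  0.1273]
wrist_torque [ 0.1844  0.2992 -0.0572]
turned rad 1.050214371279817
```

Call:
{"api": "step_arm", "payload": {
  "delta_pos": [
    [0,0,0],
    [0,0,0],
    [0,0,0]
  ],
  "rot": [
    [0,0,0.015],
    [0,0,0.03],
    [0,0,0.03]
  ],
  "gripper": [0.1,0.1,0.1]
}}

```text
time_s: 12.42
tool_pos: [0.5457, -0.1141, 0.1273]
tool_rot: [179.9, -0.1, 60.7]
force: [-0.4, 0.9, 8.2]
grip_width: 0.0556
grasp_force: 12.0
```

```bash
python3 o.py | grep -E "torque|turned|pos"
```

```text
tool_pos [ 0.5457 -0.1141  0.1273]
wrist_torque [ 0.1938  0.3189 -0.1151]
turned rad 1.0952056675702577
```

Call:
{"api": "step_arm", "payload": {
  "delta_pos": [
    [0,0,0],
    [0,0,0],
    [0,0,0]
  ],
  "rot": [
    [0,0,0.01],
    [0,0,0.02],
    [0,0,0.02]
  ],
  "gripper": [0.1,0.1,0.1]
}}

```text
time_s: 12.8
tool_pos: [0.5457, -0.1141, 0.1273]
tool_rot: [179.9, -0.1, 59.0]
force: [-0.8, 1.0, 8.3]
grip_width: 0.0553
grasp_force: 12.0
```

```bash
python3 o.py | grep -E "torque|turned|pos"
```

```text
tool_pos [ 0.5457 -0.1141  0.1273]
wrist_torque [0.186  0.3607 0.0114]
turned rad 1.12480897241529
```

```bash
cat > a.py <<'E'
from h import *
t=[];f=[]
for i in range(5):
    o=env.get_obs(); t.append(o["wrist_torque"][2]); f.append(o["force"][2]); viewer.read_camera("top")
print("tz",np.round(np.mean(t),3),np.round(t,3),"fz",np.mean(f).round(2),"z",o["tool_pos"][2].round(4),"turned",np.radians(123.41-o["tool_rot"][2]).round(3),o["time_s"])
E
python3 a.py
```

```text
tz 0.028 [0.011 0.026 0.018 0.024 0.059] fz 9.04 z 0.1273 turned 1.125 13.0
```

Call:
{"api": "step_arm", "payload": {
  "delta_pos": [
    [0,0,0],
    [0,0,0],
    [0,0,0]
  ],
  "rot": [
    [0,0,0.01],
    [0,0,0.02],
    [0,0,0.025]
  ],
  "gripper": [0.1,0.1,0.1]
}}

```text
time_s: 13.42
tool_pos: [0.5457, -0.1142, 0.1273]
tool_rot: [179.9, -0.1, 56.8]
force: [-1.3, 0.9, 7.9]
grip_width: 0.056
grasp_force: 12.0
```

```bash
python3 a.py
```

```text
tz 0.31 [0.362 0.332 0.297 0.276 0.282] fz 8.07 z 0.1273 turned 1.162 13.625
```

The stop is felt: torque rose from about 0.03 to 0.31 N m at 1.16 rad. I'll ease off slightly, then let it rise.

Call:
{"api": "step_arm", "payload": {
  "delta_pos": [
    [0,0,0],
    [0,0,0],
    [0,0,0]
  ],
  "rot": [
    [0,0,-0.01],
    [0,0,-0.015],
    [0,0,-0.015]
  ],
  "gripper": [0.1,0.1,0.1]
}}

```text
time_s: 14.05
tool_pos: [0.5457, -0.1142, 0.1273]
tool_rot: [179.9, -0.1, 58.1]
force: [-0.7, 0.9, 8.6]
grip_width: 0.0554
grasp_force: 12.0
```

```bash
python3 a.py
```

```text
tz 0.124 [0.132 0.081 0.108 0.187 0.112] fz 8.24 z 0.1273 turned 1.14 14.25
```

Call:
{"api": "step_arm", "payload": {
  "delta_pos": [
    [0,0,-0.01],
    [0,0,-0.02],
    [0,0,-0.03],
    [0,0,-0.037],
    [0,0,-0.037],
    [0,0,-0.037]
  ],
  "rot": [
    [0,0,0],
    [0,0,0],
    [0,0,0],
    [0,0,0],
    [0,0,0],
    [0,0,0]
  ],
  "gripper": [0.1,0.1,0.1,0.1,0.1,0.1]
}}

```text
time_s: 15.05
tool_pos: [0.5456, -0.1142, 0.1336]
tool_rot: [179.9, -0.0, 58.1]
force: [5.4, 1.5, 0.8]
grip_width: 0.0561
grasp_force: 12.0
```

```bash
python3 a.py
```

```text
tz 0.166 [0.182 0.161 0.174 0.166 0.146] fz 0.39 z 0.1336 turned 1.14 15.25
```

Call:
{"api": "step_arm", "payload": {
  "delta_pos": [
    [0,0,0],
    [0,0,0],
    [0,0,0],
    [0,0,0],
    [0,0,0],
    [0,0,0],
    [0,0,0]
  ],
  "rot": [
    [0,0,0],
    [0,0,0],
    [0,0,0],
    [0,0,0],
    [0,0,0],
    [0,0,0],
    [0,0,0]
  ],
  "gripper": [0.5,1,1,1,1,1,1]
}}

```text
time_s: 16.18
tool_pos: [0.5449, -0.1142, 0.1336]
tool_rot: [-180.0, -0.0, 58.1]
force: [-0.6, 0.6, -0.4]
grip_width: 0.0866
grasp_force: 0.0
```

Call:
{"api": "step_arm", "payload": {
  "delta_pos": [
    [0,0,-0.1],
    [0,0,-0.25],
    [0,0,-0.45],
    [0,0,-0.65],
    [0,0,-0.83],
    [0,0,-0.83],
    [0,0,-0.83],
    [0,0,-0.83]
  ],
  "rot": [
    [0,0,0],
    [0,0,0],
    [0,0,0],
    [0,0,0],
    [0,0,0],
    [0,0,0],
    [0,0,0],
    [0,0,0]
  ],
  "gripper": [1,1,1,1,1,1,1,1]
}}

```text
time_s: 17.18
tool_pos: [0.5442, -0.114, 0.2981]
tool_rot: [-179.9, 0.1, 58.1]
force: [-0.2, -0.0, 0.2]
grip_width: 0.0873
grasp_force: 0.0
```

Call:
{"api": "step_arm", "payload": {
  "delta_pos": [
    [0.04,0.045,0],
    [0.082,0.09,0],
    [0.082,0.09,0],
    [0.082,0.09,0],
    [0.082,0.09,0]
  ],
  "rot": [
    [0,0,0],
    [0,0,0],
    [0,0,0],
    [0,0,0],
    [0,0,0]
  ],
  "gripper": [1,1,1,1,1]
}}

```text
time_s: 17.8
tool_pos: [0.5686, -0.1101, 0.2996]
tool_rot: [-180.0, -0.0, 58.1]
force: [0.5, 0.9, -0.1]
grip_width: 0.0871
grasp_force: 0.0
```

```bash
python3 - <<'E'
from h import *
c=cam("wrist");o=env.get_obs();t=cam("top")
print(o["tool_pos"].round(4),o["tool_rot"])
g=cv2.cvtColor(c["img"],cv2.COLOR_RGB2GRAY)
r=40;u0,v0=225,165;cr=g[v0:v0+2*r,u0:u0+2*r]
print(pix(c,[[.5452,-.1135,.165],[.5452,-.1135,.121]]))
for nm,m,z in(("dark",cr<45,.165),("bright",cr>135,.121)):
    k,l,s,ce=cv2.connectedComponentsWithStats(m.astype(np.uint8))
    for i in range(1,k):
        if s[i,4]>100:
            q=np.argwhere(l==i)[:,::-1]+[u0,v0]; h=cv2.convexHull(q.astype(np.float32)); (x,y),ra=cv2.minEnclosingCircle(h); e=cv2.fitEllipse(h)
            print(nm,s[i],x,y,ra,e,plane(c,[(x,y),e[0]],z).round(4))
a=cv2.resize(c["img"][v0:v0+2*r,u0:u0+2*r,::-1],(400,400),interpolation=cv2.INTER_CUBIC)
b=cv2.resize(t["img"][222:272,333:383,::-1],(400,400),interpolation=cv2.INTER_CUBIC)
cv2.imwrite("pics/w4.png",np.hstack([a,b]))
E
```

```text
[ 0.5686 -0.11    0.2997] [ 1.79999778e+02 -1.68339545e-02  5.80722163e+01]
[[260.3152455  217.72699417]
 [262.57720544 205.69952071]]
dark [ 31  36  21  31 149] 261.4508056640625 216.20492553710938 15.214941024780273 ((262.9339294433594, 215.49212646484375), (24.590238571166992, 29.579099655151367), 161.26544189453125) [[ 0.5469 -0.1128  0.165 ]
 [ 0.5485 -0.1129  0.165 ]]
bright [   0    5   75   75 3309] 260.53338623046875 210.18173217773438 41.581275939941406 ((259.9806823730469, 207.76611328125), (72.17839813232422, 82.52159118652344), 48.842803955078125) [[ 0.5406 -0.1166  0.121 ]
 [ 0.5415 -0.114   0.121 ]]
```

View pics/w4.png

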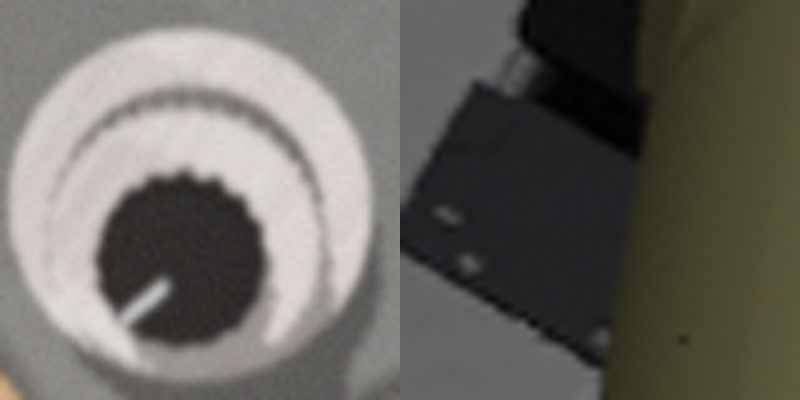

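The wrist crop shows the skirt 73 px wide at (263,206) and the knob at (261.4,216.6). Width and offset match the "up" state before. I'll check the knob line's world angle before and after.

```bash
python3 - <<'E'
from h import *
c=cam("wrist")
a=plane(c,[(225+168/5,165+283/5),(225+122/5,165+322/5)],.165); d=a[1]-a[0]; print("after",np.degrees(np.arctan2(d[1],d[0])))
c["pose"]=np.array([[0.8337,0.5321,0.1477,0.5099],[0.5522,-0.8026,-0.2257,-0.0277],[-0.0015,0.2697,-0.9629,0.4508],[0,0,0,1]])
a=plane(c,[(225+222/7,165+383/7),(225+140/7,165+350/7)],.165); d=a[1]-a[0]; print("before",np.degrees(np.arctan2(d[1],d[0])))
# refine by mask: bright pixels inside the knob
def ang(img,ctr,scale):
    g=cv2.cvtColor(img,cv2.COLOR_BGR2GRAY).astype(float);yy,xx=np.mgrid[:g.shape[0],:g.shape[1]]
    m=(g>95)&(np.hypot(xx-ctr[0],yy-ctr[1])<13.2*scale); ys,xs=np.nonzero(m)
    v=cv2.fitLine(np.c_[xs,ys].astype(np.float32),cv2.DIST_HUBER,0,.01,.01).ravel(); return np.degrees(np.arctan2(v[1],v[0]))%180,m.sum()
b=ang(cv2.imread("pics/w2.png"),(243,373),7); a=ang(cv2.imread("pics/w4.png")[:,:400],(182,258),5); print(b,a,"diff",(b[0]-a[0])%180,"expected 65.4")
E
```

```text
after -170.6670604086356
before -169.4682026836328
(np.float32(23.998924), np.int64(2108)) (np.float32(140.72238), np.int64(757)) diff 63.276543 expected 65.4
```

The knob is unchanged to within about 1°, the ring is up at the stop, and the gripper is clear of everything. Handing in.

```bash
python3 -c "
from cell import env
print(env.sign_off())"
```

```text
the job is handed in; nothing more can be done
None
```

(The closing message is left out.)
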